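# Bolt the drug lock box and scan its label

### The job

Lock the veterinary drug box by sliding the barrel bolt on its lid fully home into its keeper. Then log it: pick up the hand scanner, point its window squarely at the middle of the barcode label on the box's sloping side from about 7 cm away, hold it still there for a good second, and lay it gently back flat, underside down, in the middle of its charging pad. Do not drop the scanner or disturb the bottle, vial and carton.

Things in the scene. Friction and masses are not known exactly. Their poses are not given: they have to be found in the camera images.
- lockbox: Grey steel lock box, closed and fixed. Origin on the counter; in its frame (mm) the flat lid is 110 high, x -130 to 130, y -60 to 80. The -y side, which carries the label, slopes at 60 degrees from y -60 at the top to y -124 at the counter. z up. On the lid, along x at y 20, a bolt runs in two guides (x -85, 30) to a keeper (x 85), each 28 high above the lid, 20 long, 32 wide.
- label (a point): Centre of the white barcode label (80 mm along the box's x by 56 mm up the slope) on the box's sloping side, 55 mm above the counter. z: outward normal of the label (30 degrees above level); x: along the box's x; y: up the slope.
- bolt (a joint): Travel of the barrel bolt in m along the box's +x: 0 = fully drawn back, 0.055 = end of travel, fully home in the keeper. Slides stiffly (about 3 N) and stays where it is left.
- bolt_knob (a point): Near the top of the bolt's upright knob: a steel pin 14 mm in diameter with an 18 mm ball end, this point 14 mm below its top and 58 mm above the lid; the pin stands free above the 14 mm bolt rod, whose top is 20 mm above the lid. Moves with the bolt.
- scanner: Loose grey plastic bar-shaped barcode scanner, 170 mm long, 0.2 kg, lying on the pad. Origin: centre of its underside. x along it towards the window end, z up out of its top (black trigger spot). Handle: x -85 to 40, 32 wide, 30 high. Head: x 35 to 85, 52 wide, 36 high.
- scanner_window (a point): Centre of the scanner's dark reading window on the end of its head, at x 85, y 0, z 18 mm in the scanner's frame; its axes are the scanner's. It reads straight ahead along +x.
- scan_pad: Flat black charging pad, 210 (x) by 140 (y) by 12 mm thick, fixed on the counter. Origin: centre of its underside, on the counter.
- bottle: Bystander: white plastic bottle, 60 mm in diameter, 150 mm tall. Origin: centre of its underside.
- vial: Bystander: amber glass vial, 44 mm in diameter, 70 mm tall. Origin: centre of its underside.
- carton: Bystander: cardboard carton 150 (x) by 45 by 40 mm high, lying flat. Origin: centre of its underside.
Mind the look-alikes: they are no part of the job. Of the things that look like the scanner, the middle-sized one is meant.

How it is judged:
On the way, in this order (a step that is already met when the one before it is completed fails the run):
1. the bolt is slid home in its keeper (within 5 mm of the end of its travel) (value of joint bolt above 0.05 m), for 0.2 s.
2. bolt home, scanner held still (0.8 s, not touching the box): label centre 40-110 mm ahead of the window, within 15 mm of its axis, axis within 0.26 rad of the label's normal (value of joint bolt above 0.05 m and x of label in the frame of scanner_window between 0.04 and 0.11 m and y of label in the frame of scanner_window between -0.015 and 0.015 m and z of label in the frame of scanner_window between -0.015 and 0.015 m and z of scanner_window in the frame of label above 0 m and angle between the x axis of scanner and the z axis of label, either way round below 0.26 rad and linear speed of scanner below 0.04 m/s and angular speed of scanner below 0.3 rad/s and contact force between scanner and lockbox below 0.1 N and contact force between the fingers and scanner above 0.5 N), for 0.8 s.
At the end, for the whole second after the job is handed in: The bolt is within 5 mm of the end of its travel; the scanner lies at rest flat on the pad, underside down (upright within 0.1 rad), its middle within 50 mm of the pad's middle (value of joint bolt above 0.05 m and horizontal distance between scanner and scan_pad below 0.05 m and z of scanner in the frame of scan_pad between 0.008 and 0.017 m and angle between scanner's own z axis and vertical below 0.1 rad and linear speed of scanner below 0.02 m/s); the robot touches nothing.
It fails at once if the bottle is moved more than 25 mm or tipped (distance of bottle from where it was at the start of the episode above 0.025 m or angle between bottle's own z axis and vertical above 0.4 rad).
It fails at once if the vial is moved more than 25 mm or tipped (distance of vial from where it was at the start of the episode above 0.025 m or angle between vial's own z axis and vertical above 0.4 rad).
It fails at once if the carton is moved more than 25 mm (distance of carton from where it was at the start of the episode above 0.025 m).
It fails at once if the scanner is dropped (moves at over 0.6 m/s with no finger on it) (linear speed of scanner above 0.6 m/s and contact force between the fingers and scanner below 0.05 N).
It also fails if it takes over 62 s, if anything falls off the work surface, if the arm or the gripper's body presses on something with over 40 N, if the wrist force passes 120 N, or if a joint passes its speed limit or range.

### The arm

A 7-joint arm with a two-finger parallel gripper is mounted at the origin on the work surface. World frame = base frame: x ahead of the robot, y to its left, z up, the work surface at z = 0. Lengths are in m, angles in rad, forces in N, time in s.
With the tool pointing down it reaches from about 0.425 to 0.975 m from the base axis. Payload 16.7 kg.
Tool frame: the origin (TCP) lies on the centre line of the jaws, within the pads' length; the fingertips stand 22 mm ahead of it and the grasp point (between the pads) lies 3 mm ahead of it (ctrl.tcp_to_tips is the distance from the TCP to the fingertips, in m); z points along the fingers, y is the line along which they close (so a half turn about z gives the same grasp; the last joint's range is limited). The gripper opens to 85 mm and grips with 20 to 120 N. Pads are 22 mm wide; open, the fingers measure 114 mm over their backs; the gripper's body (76 mm by 85 mm) begins 54 mm behind the grasp point. The pads swing forward as they close: fully open they stand 13 mm farther back than shut.
Start: joints at [0.99, 0.426, 0.074, 1.606, -0.034, 1.111, -0.067], TCP at [0.282, -0.613, 0.253] pointing down, gripper open.
Joint ranges: [-2.85, 2.85], [-0.5, 2.14], [-1.23, 1.37], [0.21, 2.46], [-1.02, 4.16], [0.16, 2.05], [-2.73, 2.73]. Speed limits (rad/s): [1.89, 1.89, 2.39, 2.39, 3.01, 3.01, 3.01].

### API

Orientations are given as a 3x3 rotation matrix whose columns are the frame's x, y, z axes.
In Python, from cell import sensors, optics, finish_job, ctrl gives the robot as it stands. The module is installed in compiled form; this text tells all that it offers.
- The arm moves only by the shell command python3 -m handwheel 'ROWS' [OPENING] [FORCE]. ROWS is JSON, a list of rows, each a list of 2 entries, a list of its own where there are three numbers: the shift along the tool's x, y, z in mm, then the turn about the tool's z in rad. A call has 1 to 10 rows; each row shifts and turns the commanded pose from where the row before left it, along the tool's axes as they then stand; what a row does not reach is not made up. A row lasts 1/12 s, in which the tool goes at most 41.7 mm and 7.16 degrees, less where a joint would pass 70% of its speed; a pose out of reach is approached as far as the arm can. A call with a gripper value outside its range is refused whole. OPENING is the opening, from 0 (shut) to 1 (fully open), set as the call begins (- or left out, the last holds). The fingers move at their own pace and stop on an object; FORCE is the grip in N (left out, the last holds). Time passes only in rows, so rows that do not move let the fingers close. It gives the time, the measured TCP pose, the force, the opening and the grip force at its end, in the units of the state.
- sensors.observe(): the state, without advancing time (a new reading comes with each control period).
- optics.grab_frame(name): name is "side" or "top" or "wrist"; returns the picture (400x640x3 uint8, red, green, blue); there is no depth.
- optics.camera_params(name): a dict with "fx", "fy", "cx", "cy" (pixels), "xyz" and "rotation" of the camera in the world. Camera axes: x right, y down, z forward; pixel columns grow to the right and rows downward; lengths in m; the calibration is good to about 2 mm. A picture is of the moment at which its call begins: read the wrist's pose just before it. camera_params takes no time and is no camera call; for the wrist camera it gives the pose at the moment of the call.
- finish_job(): hands the job in; it is judged then, once.
The state is a dict: "time": time; "joint_positions": joint angles; "joint_vel": joint speeds; "effort": joint torques, N m; "tool_pos": TCP position; "orientation": TCP orientation; "contact_force": force on the tool from outside, world axes, zero at the start; "ft_torque": the same for the moment, N m; "gripper_width": opening from 0.0 (shut) to 1.0 (fully open); "finger_force": force on a finger pad.
Only numpy, scipy, OpenCV 4.12 (cv2) and the standard library are available. Lean on these libraries where they do the work, as an engineer would, in place of code of your own. Each camera call takes 0.05 s, during which the arm holds its last target. There are 200 camera calls.

## Working session

There is one attempt and no reset: what is moved stays moved. The work goes in short steps, Python scripts to look and compute and a shell command to move; the robot and the scene stay as the last step left them, time stands still between calls to the robot, and variables do not carry over. Pictures are saved under pics/ and viewed, at most 10 in all, crops included, and the job is handed in when it is done.

```bash
mkdir -p pics; python3 - <<'E'
from cell import sensors, optics, ctrl
import cv2,numpy as np
for n in("top","side"):
    cv2.imwrite(f"pics/{n}0.png",optics.grab_frame(n)[:,:,::-1])
    p=optics.camera_params(n);print(n,{k:np.round(v,4).tolist() for k,v in p.items()})
s=sensors.observe();print({k:np.round(v,3).tolist() for k,v in s.items()},ctrl.tcp_to_tips)
E
```

```text
top {'fx': 395.5883, 'fy': 395.5883, 'cx': 321.6288, 'cy': 200.0083, 'xyz': [0.4214, -0.0843, 1.371], 'rotation': [[0.0001, -0.9916, 0.1296], [-0.9999, 0.0019, 0.0153], [-0.0154, -0.1296, -0.9914]]}
side {'fx': 479.9516, 'fy': 479.9516, 'cx': 317.1834, 'cy': 209.4076, 'xyz': [0.0089, 0.7551, 1.0843], 'rotation': [[-0.8015, -0.407, 0.4381], [-0.5979, 0.5566, -0.5768], [-0.0091, -0.7243, -0.6894]]}
{'time': 0.1, 'joint_positions': [0.99, 0.427, 0.074, 1.607, -0.034, 1.111, -0.067], 'joint_vel': [-0.001, -0.002, 0.001, -0.0, -0.0, 0.001, 0.0], 'effort': [0.007, -95.154, 3.771, -46.441, 0.02, 0.006, 0.0], 'tool_pos': [0.282, -0.613, 0.253], 'orientation': [[0.908, 0.418, -0.001], [0.418, -0.908, 0.001], [-0.0, -0.001, -1.0]], 'contact_force': [-0.824, -0.024, 0.384], 'ft_torque': [-0.01, 0.026, -0.014], 'finger_force': 0.0, 'gripper_width': 0.999} 0.022
```

View pics/top0.png

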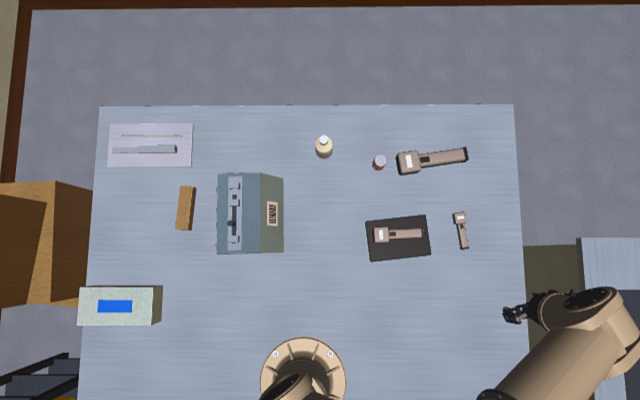

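View pics/side0.png

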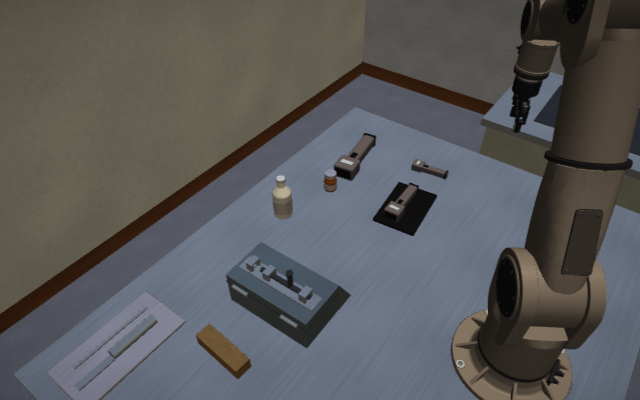

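The top view shows the box around (250,213) with its label at (272,213) facing image right (world -y). It also shows the bottle (324,146), vial (380,161) and carton (185,208).

Scanner look-alikes: (432,160) is large at about 70 px, (398,234) on the pad is about 50 px, and (461,230) is small at about 37 px. At 0.29 px/mm, 170 mm comes to about 49 px, so the middle-sized one on the pad is meant. I'll confirm it in one enlarged crop.

```bash
python3 - <<'E'
import cv2,numpy as np
a=cv2.imread("pics/top0.png")
b=cv2.resize(a[160:265,205:300],None,fx=5.5,fy=5.5,interpolation=cv2.INTER_CUBIC)[:,:330+40]
c=cv2.resize(a[135:270,360:475],None,fx=3.7,fy=3.7,interpolation=cv2.INTER_CUBIC)
H=max(b.shape[0],c.shape[0]);p=lambda i:cv2.copyMakeBorder(i,0,H-i.shape[0],0,0,0)
o=np.hstack([p(b),p(c)]);print(o.shape,b.shape);cv2.imwrite("pics/crop1.png",o)
E
```

```text
(578, 796, 3) (578, 370, 3)
```

View pics/crop1.png

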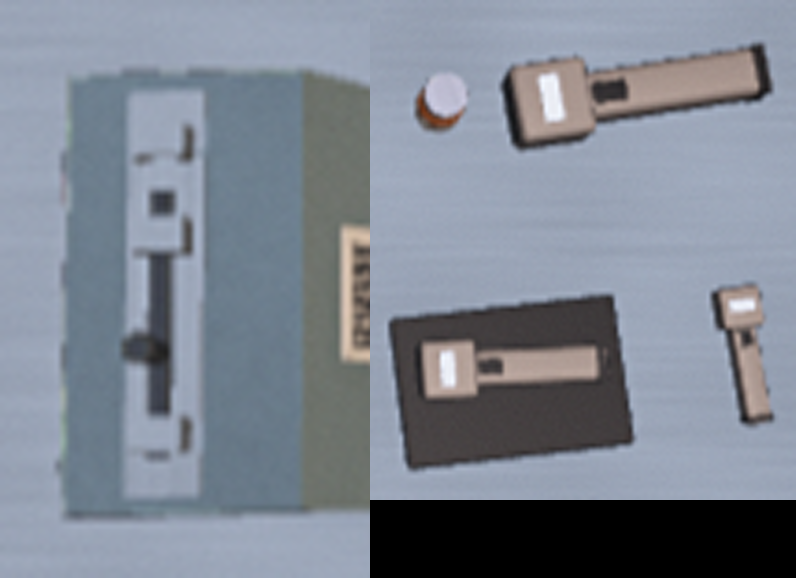

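The crop confirms it: the scanner on the pad is the middle-sized one, with its head at crop (447,369) pointing image left (+y) and its tail at (600,363). The bolt knob's ball is at crop (148,347). The lid corners are at (68,78), (302,72), (65,517) and (302,510).

```bash
cat > h.py <<'E'
import numpy as np,cv2
from cell import optics
def ray(n,u,v,P=None):
    p=P or optics.camera_params(n)
    d=np.array(p["rotation"])@[(u-p["cx"])/p["fx"],(v-p["cy"])/p["fy"],1]
    return np.array(p["xyz"]),d
def onz(n,u,v,z,P=None):
    o,d=ray(n,u,v,P);return o+d*(z-o[2])/d[2]
def tri(a,b):
    (o1,d1),(o2,d2)=a,b
    t=np.linalg.lstsq(np.c_[d1,-d2],o2-o1,rcond=None)[0]
    p,q=o1+t[0]*d1,o2+t[1]*d2
    return (p+q)/2,np.linalg.norm(p-q)
E
python3 - <<'E'
from h import *
np.set_printoptions(precision=4,suppress=True)
B=lambda u,v,z:onz("top",205+u/5.5,160+v/5.5,z)
S=lambda u,v,z:onz("top",360+(u-370)/3.7,135+v/3.7,z)
c=[B(68,78,.11),B(302,72,.11),B(65,517,.11),B(302,510,.11)]
print("lid",np.array(c),"ctr",sum(c)/4)
print("yaw sides",[np.arctan2(-(e[1]),e[0]) for e in (c[0]-c[2],c[1]-c[3])], np.linalg.norm(c[0]-c[2]),np.linalg.norm(c[0]-c[1]))
print("knob",B(148,347,.173))
a=cv2.imread("pics/top0.png");g=a.astype(int)
m=((g[:,:,2]-g[:,:,0]>15)|(g.min(2)>180)).astype(np.uint8);m[:215]=0;m[255:]=0;m[:,:370]=0;m[:,425:]=0
k,l,st,ce=cv2.connectedComponentsWithStats(m);i=1+np.argmax(st[1:,4]);print(st[i])
ys,xs=np.nonzero(l==i);P=np.array([onz("top",x,y,.045)[:2] for x,y in zip(xs,ys)])
r=cv2.minAreaRect((P*1000).astype(np.float32));print("scanner",r)
h,t=S(423,370,.048),S(600,363,.042);print("nose,tail",h,t,np.linalg.norm(h-t))
p=[S(390,319,.012),S(612,296,.012),S(632,440,.012),S(410,467,.012)];print("pad ctr",sum(p)/4, p[0]-p[1])
d=g[150:270,262:285];mm=np.zeros(a.shape[:2],np.uint8)
mm[195:232,263:281]=(((g[195:232,263:281,2]-g[195:232,263:281,0])>15)&(g[195:232,263:281,2]>150));
ys,xs=np.nonzero(mm);print("label px",xs.min(),xs.max(),ys.min(),ys.max(),onz("top",(xs.min()+xs.max())/2,(ys.min()+ys.max())/2,.055))
for n,(u,v) in dict(bottle=(324,150),vial=(380,163),carton=(185,208)).items(): print(n,onz("top",u,v,.03))
s=cv2.imread("pics/side0.png")[262:300,278:305];gy=s.sum(2);ys,xs=np.nonzero(gy<120);print("side dark",xs.min()+278,xs.max()+278,ys.min()+262,ys.max()+262,xs.mean()+278)
print("knob tri",tri(ray("top",205+148/5.5,160+347/5.5),ray("side",289.5,273)))
E
```

```text
lid [[0.6717 0.2747 0.11  ]
 [0.6749 0.1359 0.11  ]
 [0.4142 0.2676 0.11  ]
 [0.4182 0.1307 0.11  ]] ctr [0.5448 0.2022 0.11  ]
yaw sides [np.float64(-0.02769298921290775), np.float64(-0.020412427635828758)] 0.2576270041784058 0.1388613599303335
knob [0.5077 0.2071 0.173 ]
[374 227  48  16 467]
scanner ((478.4215393066406, -316.7437744140625), (156.45123291015625, 49.889522552490234), 89.98683166503906)
nose,tail [ 0.4766 -0.2393  0.048 ] [ 0.4831 -0.3995  0.042 ] 0.1604684414916647
pad ctr [ 0.4688 -0.3243  0.012 ] [-0.0212  0.206   0.    ]
label px 267 277 201 225 [0.5499 0.1021 0.055 ]
bottle [ 0.772  -0.0718  0.03  ]
vial [ 0.7252 -0.2652  0.03  ]
carton [0.57   0.4049 0.03  ]
side dark 278 297 274 292 288.9270833333333
knob tri (array([0.5091, 0.2086, 0.1699]), np.float64(0.0027503298854980244))
```

```bash
python3 -m handwheel '[[[0,0,0],0.1],[[0,0,0],0.1],[[0,0,0],0.1],[[0,0,0],0.108],[[35,0,0],0],[[35,0,0],0],[[35,0,0],0],[[35,0,0],0],[[35,0,0],0],[[30,0,0],0]]' 0.6 20
python3 -m handwheel '[[[0,-35,0],0],[[0,-35,0],0],[[0,-35,0],0],[[0,-35,0],0],[[0,-35,0],0],[[0,-35,0],0],[[0,-35,0],0],[[0,-35,0],0],[[0,-35,0],0],[[0,-35,0],0]]'
python3 -m handwheel '[[[0,-35,0],0],[[0,-35,0],0],[[0,-35,0],0],[[0,-35,0],0],[[0,-35,0],0],[[0,-35,0],0],[[0,-35,0],0],[[0,-35,0],0],[[0,-35,0],0],[[0,0,0],0]]'
```

```text
time: 0.93
tool_pos: [0.4899, -0.6072, 0.2527]
orientation: [[1.0, 0.025, 0.0], [0.025, -1.0, 0.001], [0.0, -0.001, -1.0]]
contact_force: [-0.1, 0.2, -0.3]
gripper_width: 0.604
finger_force: 0.0
time: 1.77
tool_pos: [0.4786, -0.2565, 0.2531]
orientation: [[1.0, 0.024, -0.0], [0.024, -1.0, 0.0], [-0.0, -0.0, -1.0]]
contact_force: [1.0, -0.4, 1.0]
gripper_width: 0.602
finger_force: 0.0
time: 2.6
tool_pos: [0.4711, 0.0631, 0.2535]
orientation: [[1.0, 0.031, 0.0], [0.031, -1.0, 0.002], [0.0, -0.002, -1.0]]
contact_force: [0.1, 0.6, -0.1]
gripper_width: 0.6
finger_force: 0.0
```

```bash
python3 -m handwheel '[[[14,-36,0],0],[[14,-37,0],0],[[14,-37,0],0],[[0,-36,0],0.006],[[0,0,0],0],[[0,0,25],0],[[0,0,25],0],[[0,0,25],0],[[0,0,11],0],[[0,0,0],0]]'
python3 - <<'E'
from h import *
a=np.hstack([optics.grab_frame("wrist")]) ;b=optics.grab_frame("side")[220:330,210:360]
b=cv2.resize(b,None,fx=3,fy=3)
o=np.zeros((400+0,850,3),np.uint8);o[:,:400]=a[:,120:520];o[:330,400:850]=b
cv2.imwrite("pics/k.png",cv2.resize(o,(796,375))[:,:,::-1])
E
```

```text
time: 3.43
tool_pos: [0.5088, 0.2029, 0.165]
orientation: [[1.0, 0.018, -0.004], [0.018, -1.0, -0.002], [-0.004, 0.002, -1.0]]
contact_force: [-0.7, 0.2, 0.1]
gripper_width: 0.595
finger_force: 0.0
```

View pics/k.png

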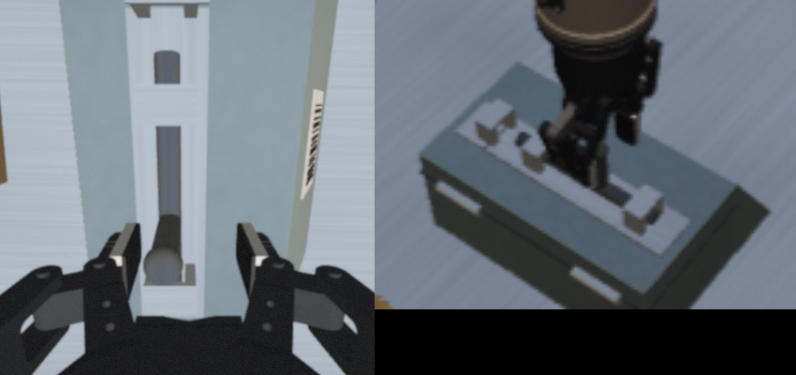

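The knob's ball sits between the open fingers at (163,262) in the left half, slightly towards +y of their centre. I'll centre on it and close.

```bash
python3 -m handwheel '[[[0,-7,0],0.006],[[0,0,0],0]]'; python3 -m handwheel '[[[0,0,0],0],[[0,0,0],0],[[0,0,0],0],[[0,0,0],0],[[0,0,0],0],[[0,0,0],0]]' 0 30
```

```text
time: 3.7
tool_pos: [0.5106, 0.2123, 0.1689]
orientation: [[1.0, 0.012, 0.002], [0.012, -1.0, 0.002], [0.002, -0.002, -1.0]]
contact_force: [-0.2, 1.0, -0.1]
gripper_width: 0.599
finger_force: 0.0
time: 4.2
tool_pos: [0.5103, 0.214, 0.1684]
orientation: [[1.0, 0.014, 0.002], [0.014, -1.0, 0.005], [0.002, -0.004, -1.0]]
contact_force: [-0.4, 16.6, 0.9]
gripper_width: 0.182
finger_force: 29.9
```

```bash
python3 -m handwheel '[[[0,-2,0],0],[[8,0,0],0],[[10,0,0],0],[[10,0,0],0],[[10,0,0],0],[[10,0,0],0],[[8,0,0],0],[[0,0,0],0],[[0,0,0],0],[[0,0,0],0]]'
```

```text
time: 5.03
tool_pos: [0.5661, 0.2132, 0.1676]
orientation: [[1.0, 0.011, 0.001], [0.011, -1.0, 0.0], [0.001, -0.0, -1.0]]
contact_force: [2.1, 0.8, -0.3]
gripper_width: 0.001
finger_force: 1.3
```

```bash
python3 - <<'E'
from h import *
a=optics.grab_frame("wrist");b=optics.grab_frame("side")[220:330,210:360]
b=cv2.resize(b,None,fx=3,fy=3)
o=np.zeros((400+0,850,3),np.uint8);o[:,:400]=a[:,120:520];o[:330,400:850]=b
cv2.imwrite("pics/k2.png",cv2.resize(o,(796,375))[:,:,::-1])
E
```

```text
(no output)
```

View pics/k2.png

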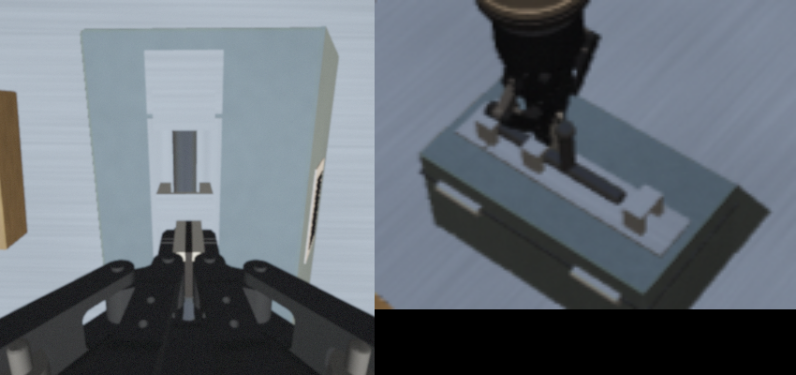

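The bolt moved most of the way, with its rod now visible in the gap at (185,160). The knob then slipped out behind the closed fingers, at (565,145) in the side half. I'll go over it, come down behind it and push with closed fingers.

```bash
python3 -m handwheel '[[[0,0,-25],0],[[0,0,-25],0],[[0,0,0],0],[[-25,0,0],-0.01],[[-25,0,0],0],[[-25,0,0],0],[[0,0,0],0],[[0,0,20],0],[[0,0,20],0],[[0,0,8],0]]' 0 30
python3 -m handwheel '[[[0,0,0],0],[[10,0,0],0],[[10,0,0],0],[[8,0,0],0],[[8,0,0],0],[[8,0,0],0],[[6,0,0],0],[[0,0,0],0],[[0,0,0],0]]'
```

```text
time: 5.97
tool_pos: [0.49, 0.2111, 0.1675]
orientation: [[1.0, 0.022, -0.002], [0.022, -1.0, -0.001], [-0.002, 0.001, -1.0]]
contact_force: [-0.5, -0.1, -0.3]
gripper_width: 0.004
finger_force: 0.0
time: 6.72
tool_pos: [0.5302, 0.2123, 0.166]
orientation: [[0.999, 0.025, -0.022], [0.025, -1.0, -0.007], [-0.022, 0.007, -1.0]]
contact_force: [-71.4, -6.2, 19.6]
gripper_width: 0.002
finger_force: 36.5
```

```bash
python3 -m handwheel '[[[-12,0,0],0],[[-12,0,0],0],[[0,0,-25],0],[[0,0,-35],0],[[0,0,-35],0],[[-35,20,0],0],[[-35,35,0],0],[[-35,35,0],0],[[0,35,0],0],[[0,35,0],0]]'
python3 - <<'E'
from h import *
a=optics.grab_frame("top")[160:265,205:300];b=optics.grab_frame("side")[225:325,215:360]
b=cv2.resize(b,None,fx=3,fy=3,interpolation=cv2.INTER_CUBIC);a=cv2.resize(a,None,fx=3.7,fy=3.7,interpolation=cv2.INTER_CUBIC)
o=np.zeros((400,800,3),np.uint8);o[:388,:351]=a;o[:300,360:795]=b
cv2.imwrite("pics/k3.png",o[:,:,::-1])
E
```

```text
time: 7.55
tool_pos: [0.4256, 0.0604, 0.2654]
orientation: [[1.0, 0.023, 0.003], [0.023, -1.0, 0.0], [0.003, -0.0, -1.0]]
contact_force: [1.9, -0.6, 1.0]
gripper_width: 0.001
finger_force: 0.0Traceback (most recent call last):
  File "<stdin>", line 4, in <module>
ValueError: could not broadcast input array from shape (388,352,3) into shape (388,351,3)
```

```bash
python3 - <<'E'
from h import *
a=optics.grab_frame("top")[160:265,205:300];b=optics.grab_frame("side")[225:325,215:360]
b=cv2.resize(b,None,fx=3,fy=3,interpolation=cv2.INTER_CUBIC);a=cv2.resize(a,None,fx=3.7,fy=3.7,interpolation=cv2.INTER_CUBIC)
o=np.zeros((400,800,3),np.uint8);o[:388,:352]=a;o[:300,360:795]=b
cv2.imwrite("pics/k3.png",o[:,:,::-1])
E
```

```text
(no output)
```

View pics/k3.png

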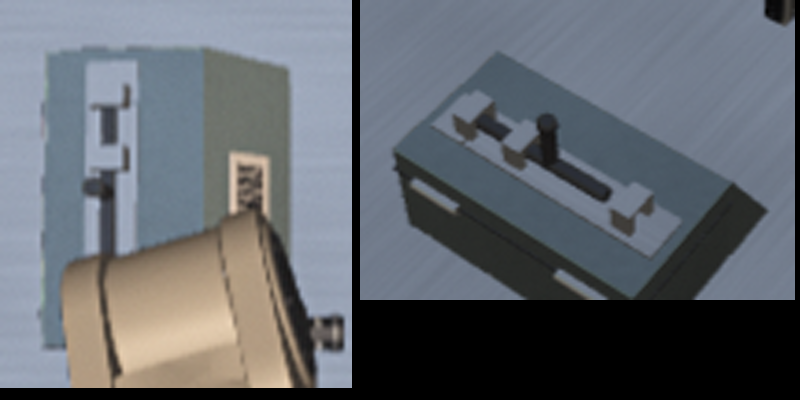

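The top half shows the ball at (97,187), about 39 mm further forward than at the start. The rod fills the guide-keeper gap at (108,125) and enters the keeper, and the side half agrees. Both pushes stalled at the same knob x of about 0.548, at up to 71 N against a stiff stop. That is the end of travel, so the bolt was partly advanced at the start.

Next is the scanner.

```bash
python3 - <<'E'
from h import *
from cell import sensors
s=sensors.observe();print(np.round(s["joint_positions"],3))
print(tri(ray("top",205+97/3.7,160+187/3.7),ray("side",215+(547-360)/3,225+122/3)))
E
python3 -m handwheel '[[[20,35,0],-0.12],[[20,35,0],0.12],[[0,35,0],0],[[0,35,0],0],[[0,35,0],0],[[0,35,0],0],[[0,35,0],0],[[0,35,0],0],[[0,35,0],0],[[0,35,0],0]]' 0.9 20
python3 -m handwheel '[[[0,0,0],-0.12],[[0,0,0],-0.12],[[0,0,0],-0.12],[[0,0,0],-0.12],[[0,0,0],-0.12],[[0,0,0],-0.12],[[0,0,0],-0.12],[[0,0,0],-0.12],[[0,0,0],-0.12],[[0,0,0],-0.12]]'
python3 -c "
from cell import sensors;print(sensors.observe()['joint_positions'])"
```

```text
[-0.057  0.019 -0.236  2.097  0.005  1.025 -1.847]
(array([0.54662994, 0.21070507, 0.17310421]), np.float64(0.0012658448227104134))
time: 8.58
tool_pos: [0.4713, -0.2814, 0.2645]
orientation: [[1.0, 0.008, 0.001], [0.008, -1.0, 0.0], [0.001, -0.0, -1.0]]
contact_force: [0.5, 0.7, -0.3]
gripper_width: 0.898
finger_force: 0.0
time: 9.42
tool_pos: [0.4716, -0.2796, 0.2644]
orientation: [[0.35, 0.937, 0.001], [0.937, -0.35, 0.0], [0.001, 0.0, -1.0]]
contact_force: [-0.7, 0.7, -0.0]
gripper_width: 0.901
finger_force: 0.0
[ 0.48183399  0.21255653 -0.07381853  1.87486794  0.01726589  1.05445729
  0.04380078]
```

```bash
python3 -m handwheel '[[[0,0,0],-0.12],[[0,0,0],-0.12],[[0,0,0],-0.13],[[-30,8,0],0],[[-32,0,0],0],[[0,0,0],0],[[0,0,0],0]]'
python3 - <<'E'
from h import *
from cell import sensors
P=optics.camera_params("wrist");a=optics.grab_frame("wrist")
print({k:np.round(v,4).tolist() for k,v in P.items()})
cv2.imwrite("pics/w.png",a[:,:,::-1])
g=a.astype(int);m=((g[:,:,0]-g[:,:,2]>18)&(g[:,:,0]>90)).astype(np.uint8)
k,l,st,ce=cv2.connectedComponentsWithStats(m);print(st[np.argsort(-st[:,4])][:4])
E
```

```text
time: 10.0
tool_pos: [0.4791, -0.3434, 0.2639]
orientation: [[0.001, 1.0, -0.0], [1.0, -0.001, 0.0], [0.0, -0.0, -1.0]]
contact_force: [-0.7, -0.5, 0.0]
gripper_width: 0.899
finger_force: 0.0
{'fx': 302.8422, 'fy': 302.8422, 'cx': 321.0724, 'cy': 196.9377, 'xyz': [0.4795, -0.2733, 0.3834], 'rotation': [[1.0, -0.0008, -0.0005], [-0.0009, -0.9609, -0.277], [-0.0002, 0.277, -0.9609]]}
[[     0      0    640    400 255192]
 [   524     76     35     42    725]
 [   511     88      7     25     49]
 [   633    374      4      9     11]]
```

View pics/w.png

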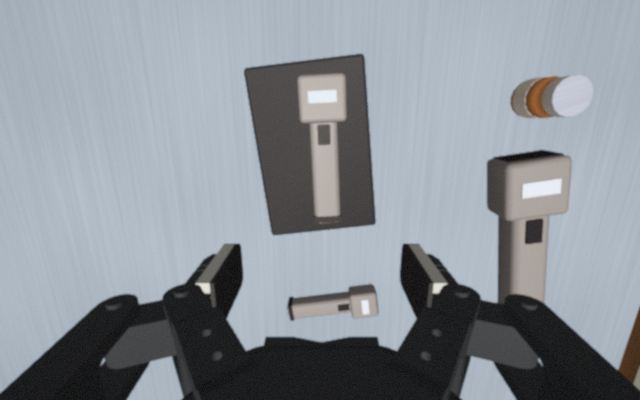

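The wrist view shows the scanner on the pad with its nose at (322,75) and tail at (327,222). Cast onto its top plane, its centre is about (0.483, -0.321), with yaw 0.03 off +y. Descending to grasp.

```bash
python3 -m handwheel '[[[21,4,0],-0.03],[[0,0,35],0],[[0,0,35],0],[[0,0,35],0],[[0,0,35],0],[[0,0,35],0],[[0,0,30],0],[[0,0,15],0],[[0,0,5],0],[[0,0,0],0]]'
python3 -m handwheel '[[[0,0,0],0],[[0,0,0],0],[[0,0,0],0],[[0,0,0],0],[[0,0,0],0],[[0,0,0],0],[[0,0,0],0],[[0,0,0],0]]' 0 25
```

```text
time: 10.88
tool_pos: [0.4826, -0.3197, 0.0385]
orientation: [[-0.032, 0.999, -0.001], [0.999, 0.032, 0.002], [0.002, -0.001, -1.0]]
contact_force: [0.5, 0.2, 0.3]
gripper_width: 0.902
finger_force: 0.0
time: 11.55
tool_pos: [0.483, -0.3218, 0.0406]
orientation: [[-0.03, 1.0, 0.002], [1.0, 0.03, -0.001], [-0.001, 0.002, -1.0]]
contact_force: [-0.6, 1.0, 9.8]
gripper_width: 0.369
finger_force: 24.2
```

```bash
python3 -m handwheel '[[[0,0,-10],0],[[0,0,-20],0],[[0,0,-30],0.11],[[0,0,-30],0.11],[[0,0,-30],0.11],[[0,0,-30],0.11],[[0,0,-30],0.11],[[0,0,-30],0.11],[[0,0,-10],0.11],[[0,0,0],0.11]]'
python3 -m handwheel '[[[0,0,0],0.11],[[0,0,0],0.11],[[0,0,0],0.11],[[0,0,0],0.11],[[0,0,0],0.11],[[0,0,0],0.11],[[10,-20,0],0],[[20,-30,0],0],[[20,-30,0],0],[[20,-30,0],0]]'
python3 -m handwheel '[[[20,-30,0],0],[[20,-30,0],0],[[20,-30,0],0],[[20,-30,0],0],[[20,-30,0],0],[[20,-30,0],0],[[20,-30,0],0],[[20,-30,0],0],[[20,-30,0],0],[[0,-30,0],0]]'
```

```text
time: 12.38
tool_pos: [0.4833, -0.322, 0.2637]
orientation: [[0.755, 0.656, 0.005], [0.656, -0.755, -0.002], [0.003, 0.005, -1.0]]
contact_force: [1.2, 0.3, -3.6]
gripper_width: 0.369
finger_force: 26.4
time: 13.22
tool_pos: [0.5457, -0.2062, 0.2604]
orientation: [[0.998, 0.06, 0.001], [0.06, -0.998, 0.0], [0.001, -0.0, -1.0]]
contact_force: [0.8, -0.6, -1.5]
gripper_width: 0.371
finger_force: 26.3
time: 14.05
tool_pos: [0.7089, 0.1047, 0.2598]
orientation: [[0.998, 0.061, 0.001], [0.061, -0.998, 0.001], [0.001, -0.0, -1.0]]
contact_force: [-0.0, 0.3, -2.9]
gripper_width: 0.369
finger_force: 26.3
```

```bash
python3 -m handwheel '[[[10,-22,0],0.037],[[10,-24,0],0],[[3,-18,0],0],[[0,0,0],0],[[0,0,35],0],[[0,0,35],0],[[0,0,30],0],[[0,0,8],0],[[0,0,0],0],[[0,0,0],0]]'
python3 - <<'E'
from h import *
b=optics.grab_frame("side")[160:310,190:390]
cv2.imwrite("pics/l1.png",cv2.resize(b,None,fx=3,fy=3,interpolation=cv2.INTER_CUBIC)[:,:,::-1])
E
```

```text
time: 14.88
tool_pos: [0.7281, 0.1676, 0.1529]
orientation: [[1.0, 0.024, 0.001], [0.024, -1.0, 0.0], [0.001, -0.0, -1.0]]
contact_force: [0.2, -0.6, -1.3]
gripper_width: 0.369
finger_force: 26.3
```

View pics/l1.png

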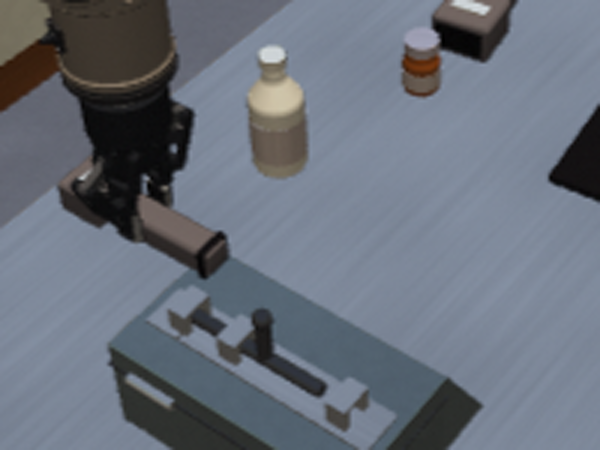

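The side view shows the scanner level in the grip with its tail (215,255) above the far edge of the lid. I'll press down so the lid edge levers the tail up and pitches the nose down about 30°.

```bash
python3 -m handwheel '[[[0,0,7],0],[[0,0,6],0],[[0,0,5],0],[[0,0,5],0],[[0,0,5],0],[[0,0,0],0]]'; python3 -m handwheel '[[[0,0,5],0],[[0,0,5],0],[[0,0,5],0],[[0,0,0],0],[[0,0,0],0]]'
python3 - <<'E'
from h import *
b=optics.grab_frame("side")[160:310,190:390]
cv2.imwrite("pics/l2.png",cv2.resize(b,None,fx=3,fy=3,interpolation=cv2.INTER_CUBIC)[:,:,::-1])
E
```

```text
time: 15.43
tool_pos: [0.7281, 0.1679, 0.1229]
orientation: [[1.0, 0.024, 0.001], [0.024, -1.0, 0.0], [0.001, -0.0, -1.0]]
contact_force: [3.3, 0.3, 1.7]
gripper_width: 0.371
finger_force: 27.2
time: 15.85
tool_pos: [0.7274, 0.1678, 0.1076]
orientation: [[1.0, 0.024, -0.001], [0.024, -1.0, -0.0], [-0.001, 0.0, -1.0]]
contact_force: [3.8, 0.7, -0.2]
gripper_width: 0.37
finger_force: 29.9
```

View pics/l2.png

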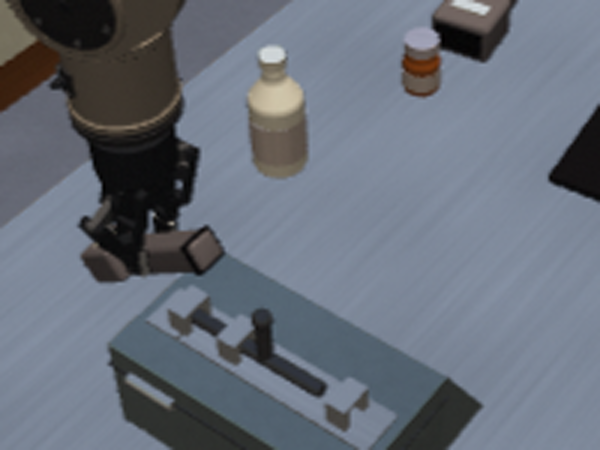

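The lever worked: the nose is pitched down about 33° by the geometry, with the tail raised at (205,250). The bystanders are untouched. Moving to the scan pose.

```bash
python3 -m handwheel '[[[0,0,-15],0],[[0,0,-30],0],[[0,0,-35],0],[[0,0,-35],0],[[0,0,-35],0],[[0,0,-20],0],[[-15,15,0],0],[[-25,25,0],0],[[-25,28,0],0],[[-25,28,0],0]]' 0 30
python3 -m handwheel '[[[-25,28,0],0],[[-25,28,0],0],[[-25,28,0],0],[[-10,15,0],0],[[0,0,0],-0.1],[[0,0,0],-0.11],[[0,0,0],-0.11],[[0,0,0],-0.11],[[0,0,0],-0.11],[[0,0,0],-0.11]]'
python3 -m handwheel '[[[0,0,0],-0.11],[[0,0,0],-0.11],[[0,0,0],-0.11],[[0,0,0],-0.11],[[0,0,0],-0.11],[[0,0,0],-0.11],[[0,0,0],-0.11],[[0,0,0],-0.11],[[0,0,0],-0.05],[[0,0,0],0]]'
```

```text
time: 16.73
tool_pos: [0.638, 0.069, 0.2788]
orientation: [[1.0, 0.025, -0.001], [0.025, -1.0, 0.0], [-0.001, -0.0, -1.0]]
contact_force: [0.5, -0.4, -1.3]
gripper_width: 0.37
finger_force: 30.2
time: 17.57
tool_pos: [0.5566, -0.0312, 0.279]
orientation: [[0.778, 0.628, -0.001], [0.628, -0.778, 0.0], [-0.0, -0.001, -1.0]]
contact_force: [0.5, -0.6, -2.0]
gripper_width: 0.368
finger_force: 30.2
time: 18.4
tool_pos: [0.5567, -0.0313, 0.2789]
orientation: [[-0.036, 0.999, -0.001], [0.999, 0.036, 0.0], [0.0, -0.001, -1.0]]
contact_force: [0.1, 0.3, -1.5]
gripper_width: 0.369
finger_force: 30.2
```

```bash
cat > meas.py <<'E'
from h import *
from cell import sensors
s=sensors.observe();R=np.array(s["orientation"]);P=np.array(s["tool_pos"])+R[:,2]*.003
np.set_printoptions(precision=4,suppress=True)
th=np.radians(33);n=R[:,0];pred=P+n*(.063*np.cos(th)+.0104*np.sin(th))+[0,0,-.063*np.sin(th)+.0104*np.cos(th)]
rays={}
for c in("top","side","wrist"):
    K=optics.camera_params(c);a=optics.grab_frame(c);g=a.astype(int)
    q=np.array(K["rotation"]).T@(pred-K["xyz"]);u,v=K["cx"]+K["fx"]*q[0]/q[2],K["cy"]+K["fy"]*q[1]/q[2]
    m=((g.min(2)>(200 if c!="side" else 150))&(g.max(2)-g.min(2)<45)).astype(np.uint8)
    k,l,st,ce=cv2.connectedComponentsWithStats(m)
    w=60 if c=="wrist" else 25
    cand=[(st[i,4],np.round(ce[i],1)) for i in range(1,k) if abs(ce[i]-[u,v]).max()<w and st[i,4]>3]
    cand.sort(key=lambda t:-t[0]);print(c,"pred",np.round([u,v],1),cand[:3])
    if cand: rays[c]=ray(c,*cand[0][1],K)
ks=list(rays)
for i in range(len(ks)):
    for j in range(i):
        X,e=tri(rays[ks[i]],rays[ks[j]]);d=X-P
        print(ks[i],ks[j],X,"gap",e,"fwd",d@n,"dz",d[2],"r",np.hypot(d@n,d[2]),"tilt",np.degrees(np.arctan2(-d[2],d@n)+np.arctan2(.0104,.063)))
E
python3 meas.py
```

```text
top pred [288.7 204.7] []
side pred [319.3 200.4] [(np.int32(41), array([319.3, 200.2]))]
wrist pred [319.4 134.7] [(np.int32(1361), array([321. , 129.6]))]
wrist side [0.5545 0.0291 0.2524] gap 0.0020813492240484522 fwd 0.06040464855884302 dz -0.023502902517117563 r 0.06481595478156954 tilt 30.634373353216983
```

```bash
python3 -m handwheel '[[[3,-5,0],0.012],[[0,0,30],0],[[0,0,30],0],[[0,0,30],0],[[0,0,25],0],[[0,0,12],0],[[0,0,6],0],[[0,0,0],0],[[0,0,0],0],[[0,0,0],0]]'
python3 meas.py
```

```text
time: 19.38
tool_pos: [0.553, -0.0284, 0.1468]
orientation: [[-0.021, 1.0, 0.002], [1.0, 0.021, 0.0], [0.0, 0.002, -1.0]]
contact_force: [1.5, -1.0, -1.6]
gripper_width: 0.37
finger_force: 30.2
top pred [291.8 210.4] []
side pred [319.8 236.7] [(np.int32(42), array([319.9, 236.8]))]
wrist pred [320.7 134.7] [(np.int32(1355), array([321. , 129.6]))]
wrist side [0.5512 0.032  0.12  ] gap 0.0019321626407318257 fwd 0.06041070105041611 dz -0.02386616901894084 r 0.06495419020389215 tilt 30.93106587420307
```

```bash
python3 -m handwheel '[[[0,0,0],0],[[0,0,0],0],[[0,0,0],0],[[0,0,0],0],[[0,0,0],0],[[0,0,0],0],[[0,0,0],0],[[0,0,0],0],[[0,0,0],0],[[0,0,0],0]]'
python3 -m handwheel '[[[0,0,0],0],[[0,0,0],0],[[0,0,0],0],[[0,0,0],0],[[0,0,0],0],[[0,0,0],0],[[0,0,0],0],[[0,0,0],0]]'
python3 - <<'E'
from h import *
K=optics.camera_params("wrist");a=optics.grab_frame("wrist");g=a.astype(int)
X=np.array([.548,.101,.055]);q=np.array(K["rotation"]).T@(X-K["xyz"]);print("pred",K["cx"]+K["fx"]*q[0]/q[2],K["cy"]+K["fy"]*q[1]/q[2])
b=optics.grab_frame("top");cv2.imwrite("pics/fin.png",np.hstack([a,b])[:,:,::-1])
m=((g.min(2)>150)&(g[:,:,0]-g[:,:,2]>8)).astype(np.uint8);m=cv2.morphologyEx(m,cv2.MORPH_CLOSE,np.ones((15,15)))
k,l,st,ce=cv2.connectedComponentsWithStats(m)
for i in np.argsort(-st[1:,4])[:4]+1: print(st[i],ce[i])
E
```

```text
time: 20.37
tool_pos: [0.5522, -0.0284, 0.1454]
orientation: [[-0.021, 1.0, 0.0], [1.0, 0.021, 0.0], [0.0, 0.0, -1.0]]
contact_force: [-0.1, 0.3, -1.6]
gripper_width: 0.366
finger_force: 30.2
time: 21.03
tool_pos: [0.5522, -0.0284, 0.1454]
orientation: [[-0.021, 1.0, 0.0], [1.0, 0.021, 0.0], [0.0, 0.0, -1.0]]
contact_force: [-0.7, 0.1, -1.2]
gripper_width: 0.371
finger_force: 30.2
pred 318.20386751888145 8.536267955058207
[ 256    0  133   41 5051] [321.56563057  19.43892299]
[619 269  21  61 926] [630.82829374 301.10151188]
[289 120  65  23 232] [320.86206897 139.09913793]
[277 178  90   4 173] [321.70520231 180.34682081]
```

```bash
python3 - <<'E'
from h import *
K=optics.camera_params("wrist")
for X in([.551,.087,.0308],[.551,.090,.0308],[.511,.087,.0308],[.591,.087,.0308]):
    q=np.array(K["rotation"]).T@(np.array(X)-K["xyz"]);print(X,K["cx"]+K["fx"]*q[0]/q[2],K["cy"]+K["fy"]*q[1]/q[2])
E
```

```text
[0.551, 0.087, 0.0308] 322.4293380317657 42.33129387949754
[0.551, 0.09, 0.0308] 322.5262779286805 37.59683804580612
[0.511, 0.087, 0.0308] 265.3264413681926 40.99085237375388
[0.591, 0.087, 0.0308] 379.4088217871899 43.66883837310883
```

The label's lower edge and sides in the wrist view match the prediction within about 3 mm, so the hold was on target. Returning to the pad.

```bash
python3 -m handwheel '[[[-10,0,-10],0],[[-25,0,-20],0],[[-30,-10,-20],0],[[-30,-10,0],0],[[-30,-10,0],0],[[-30,-10,0],0],[[-30,-10,0],0],[[-30,-10,0],0],[[-30,-10,0],0],[[-25,-10,0],0]]'
python3 -m handwheel '[[[-16,-6,0],0.03],[[-10,0,0],-0.03],[[0,0,30],0],[[0,0,30],0],[[0,0,25],0],[[0,0,12],0],[[0,0,0],0],[[0,0,0],0]]'
```

```text
time: 21.97
tool_pos: [0.4768, -0.303, 0.1962]
orientation: [[-0.02, 1.0, 0.001], [1.0, 0.02, -0.001], [-0.001, 0.001, -1.0]]
contact_force: [-0.1, -0.4, -2.5]
gripper_width: 0.368
finger_force: 30.4
time: 22.63
tool_pos: [0.4724, -0.3263, 0.0988]
orientation: [[-0.021, 1.0, -0.0], [1.0, 0.021, 0.0], [0.0, -0.0, -1.0]]
contact_force: [-0.1, -0.2, -1.8]
gripper_width: 0.37
finger_force: 30.2
```

Lower slowly so the nose lands first and the scanner levels out.

```bash
python3 -m handwheel '[[[0,0,8],0],[[0,0,6],0],[[0,0,5],0],[[0,0,5],0],[[0,0,5],0],[[0,0,5],0],[[0,0,5],0],[[0,0,5],0],[[0,0,5],0],[[0,0,0],0]]' - 20
python3 -m handwheel '[[[0,0,3],0],[[0,0,3],0],[[0,0,2],0],[[0,0,0],0],[[0,0,0],0]]'
python3 meas.py
```

```text
time: 23.47
tool_pos: [0.4721, -0.3261, 0.0486]
orientation: [[-0.021, 1.0, -0.0], [1.0, 0.021, 0.0], [0.0, -0.0, -1.0]]
contact_force: [1.0, -1.1, 0.6]
gripper_width: 0.372
finger_force: 29.8
time: 23.88
tool_pos: [0.472, -0.3259, 0.0411]
orientation: [[-0.021, 1.0, -0.0], [1.0, 0.021, 0.001], [0.001, -0.0, -1.0]]
contact_force: [-0.2, -0.2, -0.3]
gripper_width: 0.369
finger_force: 29.7
top pred [381.4 237.1] [(np.int32(35), array([381.5, 236.9]))]
side pred [395.8 215.5] [(np.int32(25), array([397.4, 207.2]))]
wrist pred [320.6 134.9] [(np.int32(3285), array([320.7, 130.3])), (np.int32(26), array([291.8, 184.4])), (np.int32(21), array([268.3, 186. ]))]
side top [ 0.4689 -0.2628  0.0534] gap 0.002556910552493772 fwd 0.06309709371603077 dz 0.015326744196831985 r 0.0649319052784122 tilt -4.279320627774427
wrist top [ 0.4706 -0.2632  0.0456] gap 0.0005080230780473357 fwd 0.06268374369533487 dz 0.00756394133365567 r 0.06313845842401776 tilt 2.4932936822343126
wrist side [ 0.4694 -0.2633  0.0528] gap 0.0030862043006643883 fwd 0.06261586701822723 dz 0.014719435318917423 r 0.06432269100832233 tilt -3.854820610279953
```

It is level within measurement noise. Release and rise.

```bash
python3 -m handwheel '[[[0,0,0],0],[[0,0,0],0],[[0,0,0],0],[[0,0,0],0],[[0,0,0],0],[[0,0,0],0]]' 0.55
python3 -m handwheel '[[[0,0,0],0],[[0,0,0],0],[[0,0,0],0],[[0,0,0],0]]' 0.9
python3 -m handwheel '[[[0,0,-10],0],[[0,0,-20],0],[[0,0,-30],0],[[0,0,-35],0],[[0,0,-35],0],[[0,0,-35],0],[[0,0,-35],0],[[0,0,0],0],[[0,0,0],0],[[0,0,0],0]]'
python3 - <<'E'
from h import *
K=optics.camera_params("wrist");a=optics.grab_frame("wrist");b=optics.grab_frame("side")
g=a.astype(int)
for n,g,t in(("wrist",a,200),("side",b,150),("top",optics.grab_frame("top"),200)):
    g=g.astype(int);m=((g.min(2)>t)&(g.max(2)-g.min(2)<45)).astype(np.uint8)
    k,l,st,ce=cv2.connectedComponentsWithStats(m);X=np.array([.4706,-.263,.048]);P=optics.camera_params(n);q=np.array(P["rotation"]).T@(X-P["xyz"])
    e=np.array([P["cx"]+P["fx"]*q[0]/q[2],P["cy"]+P["fy"]*q[1]/q[2]])
    for i in range(1,k):
        if abs(ce[i]-e).max()<20 and st[i,4]>8: print(n,e,ce[i],st[i,4],onz(n,*ce[i],.048))
cv2.imwrite("pics/last.png",np.hstack([a[:,160:480],b[140:340,250:560].repeat(2,0)[:, :310]])[:,:,::-1])
E
```

```text
time: 24.53
tool_pos: [0.4722, -0.3262, 0.0413]
orientation: [[-0.021, 1.0, 0.0], [1.0, 0.021, 0.0], [0.0, 0.0, -1.0]]
contact_force: [0.2, 0.6, -0.3]
gripper_width: 0.554
finger_force: 0.0
time: 24.87
tool_pos: [0.4722, -0.3262, 0.0413]
orientation: [[-0.021, 1.0, -0.0], [1.0, 0.021, 0.0], [0.0, 0.0, -1.0]]
contact_force: [-0.2, -0.7, -0.0]
gripper_width: 0.898
finger_force: 0.0
time: 25.7
tool_pos: [0.4719, -0.326, 0.2417]
orientation: [[-0.021, 1.0, 0.0], [1.0, 0.021, 0.0], [0.0, 0.0, -1.0]]
contact_force: [-0.9, -0.0, 0.1]
gripper_width: 0.899
finger_force: 0.0
wrist [321.40473158 117.33739514] [320.96519722 118.51508121] 431 [ 0.47018642 -0.26414522  0.048     ]
side [396.36745339 208.16204453] [397.2173913  207.04347826] 23 [ 0.47101286 -0.26902823  0.048     ]
top [381.496169   236.80451067] [382.36363636 237.27272727] 33 [ 0.46904786 -0.26584732  0.048     ]
```

View pics/last.png

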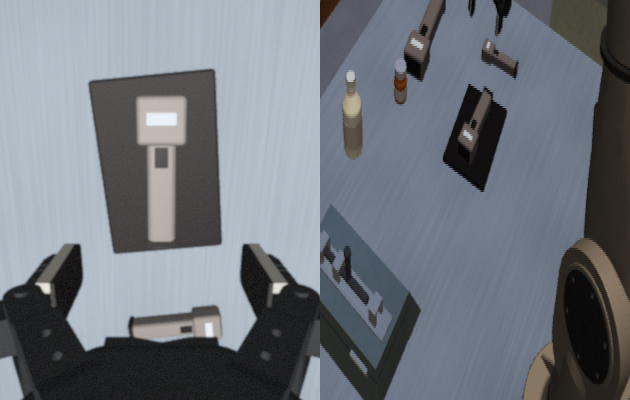

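The scanner lies flat on the pad, from (161,95) to (161,242). Its middle is near the pad's middle, and nothing else has been disturbed. Handing in.

```bash
python3 -c "
from cell import finish_job;print(finish_job())"
```

```text
the job is handed in; nothing more can be done
None
```

The job is handed in with no verdict returned: the bolt was pushed to its hard stop in the keeper, the label was scanned and held for over 1.5 s, and the scanner is back flat near the middle of its pad with the bottle, vial and carton untouched.

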